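# Latch the parcel stand's brace and slide the carton out onto it

## Robot

A 6-joint arm with a two-finger parallel gripper is mounted at the origin on a cart in front of the work surface, level with it; the furniture and walls round the work are solid. World frame = base frame: x ahead of the robot, y to its left, z up, the work surface at z = 0. Lengths are in mm, angles in rad, forces in N, time in s.
With the tool pointing down it reaches from about 350 to 875 mm from the base axis. Payload 4.2 kg.
Tool frame: the origin (TCP) lies between the finger pads; the fingertips stand 17 mm ahead of it and the grasp point (between the pads) lies 2 mm behind it; z points along the fingers, y is the line along which they close (so a half turn about z gives the same grasp; the last joint's range is limited). The gripper opens to 85 mm and grips with 20 to 120 N. Pads are 22 mm wide; open, the fingers measure 114 mm over their backs; the gripper's body (76 mm by 85 mm) begins 54 mm behind the grasp point. The pads swing forward as they close: fully open they stand 13 mm farther back than shut.
Start: joints at [-0.954, 0.385, 0.008, 0, -1.194, -0.259], TCP at [218.898, -585.391, 248.312] pointing down, gripper open.
Joint ranges: [-3.14, 3.14], [-1.21, 2.06], [-1.07, 1.41], [-3.16, 2.05], [-2.99, -0.16], [-3.1, 3.1]. Speed limits (rad/s): [2.79, 2.79, 3.14, 3.14, 3.14, 3.14].

## Interface

Orientations are given as a unit quaternion [x, y, z, w].
In Python, from bench import arm gives the robot as it stands.
- The arm moves only by the shell command python3 jog.py 'ROWS' [OPENING]. ROWS is a JSON list of rows, 1 to 10 of them, each of 6 numbers: dx, dy, dz in a scale on which 1.0 is 800 mm, then a rotation vector rx, ry, rz in shares of pi rad (1.0 is pi rad); each row is the pose to reach, as a shift and turn from the pose commanded when the command began, along the tool's axes at that moment; what a row does not reach only later rows make up. A row lasts 1/10 s, in which the tool goes at most 50 mm and 0.15 rad, less where a joint would pass 70% of its speed; a pose out of reach is approached as far as the arm can. OPENING is the finger opening in mm, set as the command begins (- or left out keeps the last). The fingers move at their own pace and stop on an object; the grip force is fixed at half the most. Time passes only in rows, so rows that do not move let the fingers close. It prints the time, the measured TCP pose, the force, the opening and the grip force at its end. Input that does not fit is refused with a message, and nothing moves.
- arm.read_state(): the state, without advancing time (a new reading comes with each control period).
- arm.get_image(name): name is "scene" or "top" or "wrist"; returns the picture (384x512x3 uint8, blue, green, red); there is no depth.
- arm.get_calibration(name): a dict with "K" (3x3 intrinsics, pixels), "rvec" (rotation vector, rad) and "tvec" (3), from world to camera coordinates, as OpenCV has them. Camera axes: x right, y down, z forward; pixel columns grow to the right and rows downward; lengths in mm; the calibration is good to about 2 mm. A picture is of the moment at which its call begins: read the wrist's pose just before it. get_calibration takes no time and is no camera call; for the wrist camera it gives the pose at the moment of the call.
- arm.job_done(): hands the job in; it is judged then, once.
The state is a dict: "clock": time; "joints": joint angles; "joint_vel": joint speeds; "joint_efforts": joint torques, N m; "position": TCP position; "ee_rot": TCP orientation; "contact_force": force on the tool from outside, world axes, zero at the start; "wrist_torque": the same for the moment, N m; "gripper_width": finger opening in mm; "grasp_force": force on a finger pad.
Only numpy, scipy, OpenCV 4.12 (cv2) and the standard library are available. Lean on these libraries where they do the work, as an engineer would, in place of code of your own. Each camera call takes 0.05 s, during which the arm holds its last target. There are 200 camera calls.

## Task

Swing the parcel stand's yellow brace out by pushing it, past the stiff sprung click, until it is latched fully home against the red stop post of its catch, without ramming it, and let go of it. Then slide the small carton sideways along the stand's top onto the brace, until about two thirds of its length lies out over the brace and the rest still lies on the stand, and leave it lying flat. Do not tip the carton, and leave the mug, the tape roll beside the stand and the tape measure where they are.

Things in the scene. Friction and masses are not known exactly. Their poses are not given: they have to be found in the camera images.
- stand: Parcel stand fixed to the bench: grey block with white top, 60 mm high. Origin on the bench surface. In its own axes the top spans x -100 to +110 mm, y -60 to +80 mm. The brace's vertical pin is at (55, -78) mm, beside its -y side, and the latched brace points along -y, give or take 0.2 rad.
- brace: Yellow bar on a vertical pin. Origin on the pin axis at bench height; x points along the bar to its tip. 172 mm long, 28 mm wide (y -14 to +14), underside 40.5 and top 59.5 mm above the bench. A leg (radius 12 mm) hangs under it at x = 160 mm, 3 mm clear of the bench. Starts 0.35 to 0.7 rad out from the stand's -x direction, tip toward the robot; closed fingers fit between it and the stand.
- brace_push (a point): Where to push the brace: middle of its -y face (the side toward the stand), 135 mm from the pin, 50 mm up. Pushed square it swings counter-clockwise seen from above (about 1 N) and stays where left. 0.2 rad before home the plunger resists: 8 to 16 N to pass. After the crest (0.1 rad before home) it snaps by itself onto the stop and stays latched; the stop then resists firmly. Never over 35 N.
- catch: Catch under the end of the swing: dark plate fixed to the bench (to 115 mm from the pin), on it a head (ball plunger, red stop post 50 mm high) clamped at an angle that is not known: the brace is home when its x axis lies within 0.2 rad either way of the catch's x axis, exactly where only feel (or sight) tells. Origin on the brace's pin axis, on the bench; x along the stand's -y.
- carton: Brown mailer carton 102 x 142 x 46 mm (x, y, z), 0.14 to 0.28 kg, loose on the white top. Origin at the centre of its underside. Its length lies along the stand's y within 0.12 rad; starts near (55, 30) mm in the stand's axes. Its centre must end 68 to 108 mm along the stand's -y (best 87); the top's edge is at 60.
- tape_roll: Bystander: brown tape roll lying on the bench, 116 mm diameter, 48 mm high. Origin at the centre of its underside.
- mug: Bystander: dotted white mug, 82 mm diameter, 91 mm high, handle to 114 mm. Origin at the centre of its underside.
- tape_measure: Bystander: yellow tape measure on the bench, 64 x 75 x 37 mm. Origin at the centre of its underside.

How it is judged (in metres and radians):
On the way, in this order (a step that is already met when the one before it is completed fails the run):
1. the brace is latched: let go, it rests against the stop post under the plunger's push, the carton not yet pushed out (contact force between catch_stop and brace above 1 N and contact force between the fingers and brace below 0.2 N and y of carton in the frame of stand above 0 m), for 0.3 s.
2. the carton lies about two thirds out over the brace (y of carton in the frame of stand between -0.108 and -0.068 m), for 0.2 s.
At the end, for the whole second after the job is handed in: The brace is latched (the plunger holds it against the stop post with more than 1 N), and the carton lies at rest and flat (tilt under 0.05 rad) on both brace and stand, its centre 68 to 108 mm along the stand's -y, so that between 55 and 85 percent of it is out beyond the top's edge (all of step 2 and contact force between catch_stop and brace above 1 N and z of carton in the frame of stand above 0.055 m and angle between carton's own z axis and vertical below 0.05 rad and contact force between carton and brace above 0.1 N and contact force between carton and stand above 0.05 N and linear speed of carton below 0.02 m/s); the robot touches nothing.
It fails at once if the brace is rammed (fingers press on it with more than 35 N) (contact force between the fingers and brace above 35 N).
It fails at once if the carton is tipped (angle between carton's own z axis and vertical above 0.35 rad).
It fails at once if a bystander is moved by more than 30 mm (distance of any of tape_roll, mug, tape_measure from where it was at the start of the episode above 0.03 m).
It also fails if it takes over 67 s, if anything falls off the work surface, if the arm or the gripper's body presses on something with over 40 N, if the wrist force passes 120 N, or if a joint passes its speed limit or range.

## Working session

There is one attempt and no reset: what is moved stays moved. The work goes in short steps, Python scripts to look and compute and a shell command to move; the robot and the scene stay as the last step left them, time stands still between calls to the robot, and variables do not carry over. Pictures are saved under pics/ and viewed, at most 10 in all, crops included, and the job is handed in when it is done.

```bash
ls; mkdir -p pics; python3 - <<'E'
from bench import arm
import cv2, numpy as np
s=arm.read_state(); print(s)
ims=[]
for n in("scene","top"):
    im=arm.get_image(n); cv2.imwrite(f"pics/{n}0.png",im); ims.append(im)
    c=arm.get_calibration(n); print(n,c["K"].tolist(),np.ravel(c["rvec"]),np.ravel(c["tvec"]))
cv2.imwrite("pics/both.png",cv2.resize(np.hstack(ims),(800,300)))
E
```

```text
bench.py
jog.py
pics
{'clock': 0.0, 'joints': array([-9.54374154e-01,  3.85570402e-01,  6.65253371e-03, -5.07082915e-04,
       -1.19400758e+00, -2.58614701e-01]), 'joint_vel': array([-8.60121724e-04,  4.53133097e-04,  2.28499314e-04, -6.85843979e-04,
        4.55424743e-04,  7.41607126e-05]), 'joint_efforts': array([-7.31951741e-05, -3.92288768e+01,  1.88397288e+01,  4.18605432e+00,
       -4.64485915e-03, -6.93443297e-06]), 'position': array([ 218.73203693, -584.90064753,  247.2224407 ]), 'ee_rot': array([-1.77858762e-01,  9.84055421e-01,  1.06413077e-03, -2.37587762e-04]), 'contact_force': array([-0.11599326, -0.20158064,  0.75093768]), 'wrist_torque': array([-0.02227352, -0.00463031, -0.01611106]), 'grasp_force': 0.0, 'gripper_width': 85.37085285665587}
scene [[419.41869210674326, 0.0, 258.2679278383048], [0.0, 419.41869210674326, 192.71779738831316], [0.0, 0.0, 1.0]] [ 1.12920189 -2.20933659  1.14084506] [250.69035742 378.6923879  934.52316902]
top [[390.86247536669185, 0.0, 252.09470441126487], [0.0, 390.86247536669185, 191.4483269977825], [0.0, 0.0, 1.0]] [ 2.10879409 -2.13129644  0.20333631] [-125.50872156  619.91431179 1062.77113142]
```

View pics/top0.png

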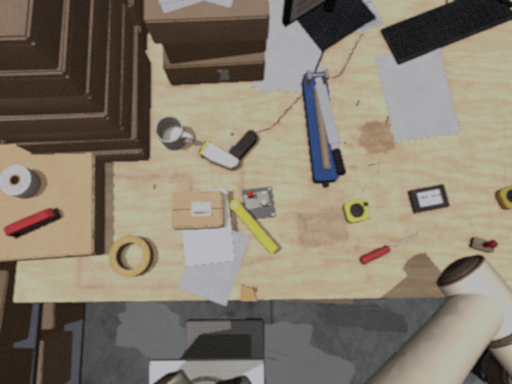

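View pics/scene0.png

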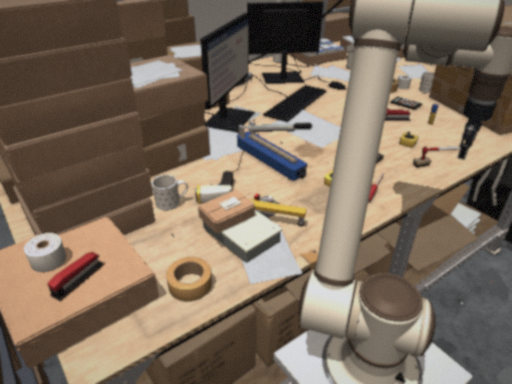

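The top view shows the carton at (198,210), with the stand's white top below it to (208,245). The brace runs from (235,203) to (275,250), the catch is at (258,203) with its red post near (250,195), and the tape roll is at (130,257). The mug is at (172,133) and the tape measure at (355,210). In the scene view, the brace is at about (280,210), the carton at (228,210) and the roll at (188,278).

Next I'll enlarge both views and measure.

```bash
cat > h.py <<'E'
import cv2, numpy as np
from bench import arm
def cal(n):
    c=arm.get_calibration(n); R=cv2.Rodrigues(np.float64(c["rvec"]))[0]; return np.array(c["K"]),R,np.ravel(c["tvec"])
def plane(n,uv,z,c=None):
    K,R,t=c or cal(n); uv=np.atleast_2d(uv).astype(float); o=-R.T@t
    d=(R.T@np.linalg.inv(K)@np.c_[uv,np.ones(len(uv))].T).T
    return o+d*((z-o[2])/d[:,2])[:,None]
def tri(n1,a,n2,b,c1=None,c2=None):
    P=[k@np.c_[R,t] for k,R,t in(c1 or cal(n1),c2 or cal(n2))]
    X=cv2.triangulatePoints(P[0],P[1],np.float64(np.atleast_2d(a)).T,np.float64(np.atleast_2d(b)).T); return (X[:3]/X[3]).T
def yellow(im):
    h=cv2.cvtColor(im,cv2.COLOR_BGR2HSV); return cv2.inRange(h,(22,140,90),(34,255,255))
E
python3 - <<'E'
from h import *
for n in("top","scene"):
    im=cv2.imread(f"pics/{n}0.png"); m=yellow(im)
    for c in cv2.findContours(m,0,2)[0]:
        if cv2.contourArea(c)>60:
            r=cv2.minAreaRect(c); b=cv2.boxPoints(r); print(n,cv2.contourArea(c),r)
            if n=="top" : print(plane(n,b,59.5).round(0).tolist())
    x,y,w,h=(150,170,140,105) if n=="top" else (190,165,140,105)
    cv2.imwrite(f"pics/{n}_c.png",cv2.resize(im[y:y+h,x:x+w],None,fx=5.6,fy=5.6,interpolation=cv2.INTER_CUBIC))
print(plane("top",[[150,160],[95,155],[95,255]],0), plane("top",[[172,133],[130,257],[355,210]],40))
E
```

```text
scene 207.0 ((279.2608642578125, 206.97474670410156), (51.78302001953125, 5.522455215454102), 9.211027145385742)
[[732.11336812 180.99242288   0.        ]
 [749.95102698 351.40393791   0.        ]
 [445.02827947 331.17343793   0.        ]] [[ 804.28798238  107.24831885   40.        ]
 [ 436.98293571  215.65350438   40.        ]
 [ 564.44575211 -429.35388404   40.        ]]
```

View pics/top_c.png

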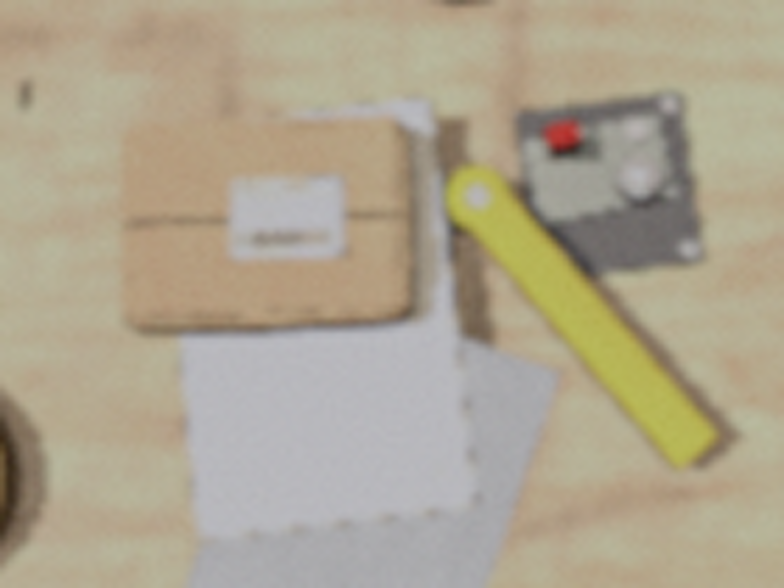

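View pics/scene_c.png

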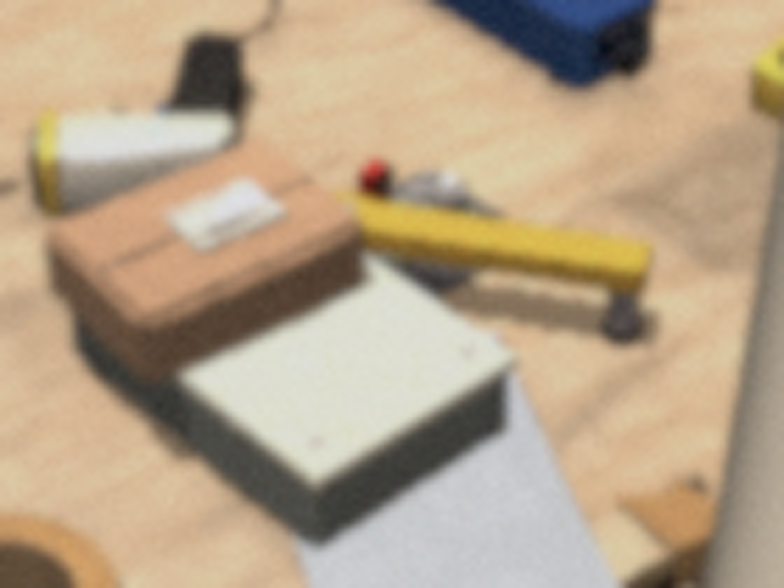

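The enlarged top view shows:
- pin at (477,196)
- brace tip corners (718,437) and (684,468)
- stand corners (200,540), (480,503) and (432,98)
- carton top corners (123,120), (405,120), (413,318) and (130,330)
- red post at (563,135)

The enlarged scene view shows the matching stand corners (318,487) and (513,355), and carton corners (145,328), (365,240), (245,145) and (50,235). The brace tip is at (650,250) and the post at (375,168).

```bash
python3 - <<'E'
from h import *
T=lambda p:(np.atleast_2d(p)+.5)/5.6-.5+[150,170]; S=lambda p:(np.atleast_2d(p)+.5)/5.6-.5+[190,165]
np.set_printoptions(precision=1,suppress=True)
names="standNL standNR cNL cNR cFR cFL tipfar post".split()
t=[(200,540),(480,503),(130,330),(413,318),(405,120),(123,120),(718,437),(563,130)]
s=[(318,487),(513,355),(145,328),(365,240),(245,145),(50,235),(650,245),(375,163)]
for n,x in zip(names,tri("top",T(t),"scene",S(s))): print(n,x)
st=plane("top",T([(200,540),(480,503),(432,98)]),60); print("stand",st)
print("carton",plane("top",T(t[2:6]),106))
pin,a,b=plane("top",T([(477,196),(718,437),(684,468)]),59.5); print("brace",pin,a,b)
NL,NR,FR=st[:,:2]
d=FR-NR; e=NL-NR; print("len",np.linalg.norm(d),np.linalg.norm(e),"yaw",np.arctan2(d[1],d[0]),np.arctan2(-e[0],e[1]))
yaw=(2*np.arctan2(d[1],d[0])+np.arctan2(-e[0],e[1]))/3
R=np.array([[np.cos(yaw),-np.sin(yaw)],[np.sin(yaw),np.cos(yaw)]])
mid=(NL+FR)/2; o=mid-R@[5,10]; print("yaw",yaw,"origin",o,"pin pred",o+R@[55,-78])
v=(a+b)[:2]/2-pin[:2]; print("brace len",np.linalg.norm(v),"ang",np.arctan2(v[1],v[0]),"home ang",yaw-np.pi/2)
c=plane("top",T(t[2:6]),106)[:,:2]; print("carton in stand",(c.mean(0)-o)@R,((c-o)@R))
E
```

```text
standNL [408.9  54.8  52.7]
standNR [426.9 -83.2  55.8]
cNL [511.1  85.4  98.3]
cNR [515.9 -52.1  89.3]
cFR [616.  -45.6  95.2]
cFL [612.   87.9  96.4]
tipfar [ 457.4 -203.3   55. ]
post [ 614.8 -128.1   50.3]
stand [[410.1  55.   60. ]
 [426.7 -83.5  60. ]
 [632.  -59.2  60. ]]
carton [[509.8  83.2 106. ]
 [514.2 -53.3 106. ]
 [611.6 -49.  106. ]
 [613.1  89.6 106. ]]
brace [580.9 -82.2  59.5] [ 457.9 -202.2   59.5] [ 442.8 -185.    59.5]
len 206.73752635962848 139.47209825411215 yaw 0.11736310971493873 0.1191496179373661
yaw 0.11795861245574785 origin [517.3 -12.6] pin pred [581.1 -83.6]
brace len 171.56771408916777 ang -2.4352936873055464 home ang -1.4528377143391487
carton in stand [48.1 24.7] [[  3.8  96.1]
 [ -7.9 -40. ]
 [ 89.4 -47.3]
 [107.2  90.2]]
```

```bash
cat >> h.py <<'E'
from scipy.spatial.transform import Rotation as Ro
pin=np.array([581.,-83.]); yawS=.118; oS=np.array([517.3,-12.6])
def rel(targets):
    """targets: (x,y,z,yaw of tool x in world), tool down -> tool-frame shift/turn rows"""
    s=arm.read_state(); R=Ro.from_quat(s["ee_rot"])
    for x,y,z,w in targets:
        G=Ro.from_matrix([[np.cos(w),np.sin(w),0],[np.sin(w),-np.cos(w),0],[0,0,-1]])
        print(R.inv().apply(np.array([x,y,z])-s["position"]).round(1),(R.inv()*G).as_rotvec().round(3))
def push(th,gap=0,r=133):
    """tool pose with finger side (half 11) gap off the bar's -y face at bar angle th, tool x reversed push direction"""
    u=np.array([np.cos(th),np.sin(th)]); n=np.array([-u[1],u[0]]); p=pin+r*u-(25+gap)*n
    return [*p,52,th-np.pi/2]
def toS(p):
    c,s=np.cos(yawS),np.sin(yawS); return (np.asarray(p)[...,:2]-oS)@np.array([[c,-s],[s,c]])
E
python3 - <<'E'
from h import *
p=push(-2.435,15); print(p); q=p[:]; q[2]=130
rel([q,p])
E
```

```text
[np.float64(453.87322082883406), np.float64(-138.9265770235013), 52, -4.005796326794897]
[-376.4  335.3  117.9] [ 2.000e-03 -1.000e-03  1.222e+00]
[-376.4  335.1  195.9] [ 2.000e-03 -1.000e-03  1.222e+00]
```

Careful with the scale: shifts go in shares of 800 mm and turns go in shares of pi rad. That gives: -376 mm / 800 = -0.47, 335 mm / 800 = 0.4188, 1.222 rad / 3.1416 = 0.389.

```bash
python3 jog.py '[[-0.235,0.21,0.075,0,0,0.191],[-0.235,0.21,0.075,0,0,0.191],[-0.235,0.21,0.075,0,0,0.191],[-0.235,0.21,0.075,0,0,0.191],[-0.235,0.21,0.075,0,0,0.191],[-0.47,0.4188,0.075,0,0,0.389],[-0.47,0.4188,0.075,0,0,0.389],[-0.47,0.4188,0.075,0,0,0.389],[-0.47,0.4188,0.075,0,0,0.389],[-0.47,0.4188,0.075,0,0,0.389]]' 0 && python3 jog.py '[[0,0,0,0,0,0],[0,0,0,0,0,0],[0,0,0,0,0,0]]'; python3 - <<'E'
from h import *
p=push(-2.435,15); q=p[:]; q[2]=130
rel([q,p]); 
E
```

```text
clock: 1.1
position: [429.9, -184.9, 189.1]
ee_rot: [0.421, 0.907, -0.0, -0.0]
contact_force: [1.4, -0.4, -0.0]
gripper_width: -0.0
grasp_force: 0.0
clock: 1.4
position: [429.2, -186.8, 189.0]
ee_rot: [0.419, 0.908, -0.0, -0.0]
contact_force: [0.1, 0.3, 0.4]
gripper_width: -0.0
grasp_force: 0.0
[20.3 49.9 59. ] [-0.001 -0.001 -0.   ]
[ 20.3  49.9 137. ] [-0.001 -0.001 -0.   ]
```

Converted, 137 mm / 800 = 0.1713, 125 mm / 800 = 0.1563.

```bash
python3 jog.py '[[0.025,0.0625,0.0375,0,0,0],[0.025,0.0625,0.0375,0,0,0],[0.025,0.0625,0.0875,0,0,0],[0.025,0.0625,0.1313,0,0,0],[0.025,0.0625,0.1563,0,0,0],[0.025,0.0625,0.1713,0,0,0],[0.025,0.0625,0.1713,0,0,0]]'; python3 - <<'E'
from h import *
cv2.imwrite("pics/t1.png",cv2.resize(arm.get_image("top")[170:275,150:290],None,fx=5,fy=5,interpolation=cv2.INTER_CUBIC))
rel([push(t,0) for t in(-2.435,-2.3,-2.165,-2.03,-1.9,-1.77,-1.65,-1.55)])
E
```

```text
clock: 2.1
position: [453.0, -140.0, 50.6]
ee_rot: [0.42, 0.908, -0.001, -0.002]
contact_force: [-0.2, -0.7, -0.0]
gripper_width: -0.4
grasp_force: 0.0
[-14.2   0.6  -0.3] [-0.002 -0.001 -0.002]
[-32.4  -1.5  -0.4] [-0.002 -0.002 -0.137]
[-50.6  -1.2  -0.4] [-0.002 -0.002 -0.272]
[-68.7   1.6  -0.4] [-0.002 -0.002 -0.407]
[-85.5   6.5  -0.4] [-0.002 -0.002 -0.537]
[-101.6   13.6   -0.5] [-0.001 -0.002 -0.667]
[-115.5   22.    -0.5] [-0.001 -0.002 -0.787]
[-126.3   30.2   -0.5] [-0.001 -0.002 -0.887]
```

Converted, -32 mm / 800 = -0.04, -28 mm / 800 = -0.035, -0.137 rad / 3.1416 = -0.0436.

```bash
python3 jog.py '[[-0.005,0,0,0,0,0],[-0.01,0,0,0,0,0],[-0.0138,0,0,0,0,0],[-0.0163,0,0,0,0,0],[-0.0188,0,0,0,0,-0.0032],[-0.0225,0,0,0,0,-0.0127],[-0.0288,0,0,0,0,-0.0223],[-0.035,-0.0013,0,0,0,-0.0318],[-0.04,-0.0013,0,0,0,-0.0436]]' && python3 - <<'E'
from h import *
rel([push(t,0) for t in(-2.3,-2.23,-2.165,-2.1,-2.03,-1.96,-1.9,-1.83,-1.77,-1.71,-1.65)])
E
```

```text
clock: 3.05
position: [474.4, -163.8, 52.2]
ee_rot: [0.355, 0.935, -0.0, -0.001]
contact_force: [-1.6, -0.5, 1.1]
gripper_width: 0.0
grasp_force: 0.5
[-0.7 -1.7  0.2] [-0.001 -0.001  0.004]
[-10.   -3.1   0.2] [-0.001 -0.001 -0.066]
[-18.8  -3.9   0.2] [-0.001 -0.001 -0.131]
[-27.6  -4.1   0.1] [-0.001 -0.001 -0.196]
[-37.1  -3.7   0.1] [-0.001 -0.001 -0.266]
[-46.5  -2.6   0.1] [-0.001 -0.001 -0.336]
[-54.4  -1.1   0.1] [-0.001 -0.001 -0.396]
[-63.6   1.2   0.1] [-0.    -0.001 -0.466]
[-71.4   3.7   0.1] [-0.    -0.001 -0.526]
[-78.9   6.6   0.1] [-0.    -0.001 -0.586]
[-86.3  10.    0.1] [-0.    -0.001 -0.646]
```

Converted, -71 mm / 800 = -0.0888, -63 mm / 800 = -0.0788, -0.526 rad / 3.1416 = -0.1674.

```bash
python3 jog.py '[[-0.0113,-0.0013,0,0,0,-0.021],[-0.0238,-0.0025,0,0,0,-0.0414],[-0.035,-0.0038,0,0,0,-0.0624],[-0.0463,-0.0038,0,0,0,-0.0847],[-0.0575,-0.0025,0,0,0,-0.107],[-0.0675,-0.0013,0,0,0,-0.1261],[-0.0788,0.0013,0,0,0,-0.1483],[-0.0888,0.005,0,0,0,-0.1674],[-0.0888,0.005,0,0,0,-0.1674]]' && python3 - <<'E'
from h import *
im=arm.get_image("top"); cv2.imwrite("pics/t2.png",cv2.resize(im[170:275,150:290],None,fx=5.6,fy=5.6,interpolation=cv2.INTER_CUBIC))
rel([push(t,0) for t in(-1.77,-1.71,-1.65,-1.6,-1.56,-1.52,-1.48,-1.44,-1.4,-1.37,-1.34,-1.31,-1.28)])
E
```

```text
clock: 3.95
position: [531.2, -208.3, 52.1]
ee_rot: [0.1, 0.995, -0.0, 0.0]
contact_force: [-0.2, -0.6, -0.1]
gripper_width: 0.3
grasp_force: 0.0
[ 0.4 -0.5  0.1] [ 0.     0.    -0.003]
[-7.6 -1.8  0.1] [ 0.     0.    -0.063]
[-15.7  -2.5   0.1] [ 0.     0.    -0.123]
[-22.5  -2.8   0.1] [ 0.     0.    -0.173]
[-27.9  -2.7   0.1] [ 0.     0.    -0.213]
[-33.3  -2.5   0.1] [ 0.     0.    -0.253]
[-38.7  -2.    0.1] [ 0.     0.    -0.293]
[-44.   -1.3   0.1] [ 0.     0.    -0.333]
[-49.4  -0.4   0.1] [ 0.     0.    -0.373]
[-53.4   0.4   0.1] [ 0.     0.    -0.403]
[-57.3   1.3   0.1] [ 0.     0.    -0.433]
[-61.2   2.4   0.1] [ 0.     0.    -0.463]
[-65.1   3.6   0.1] [ 0.     0.    -0.493]
```

View pics/t2.png

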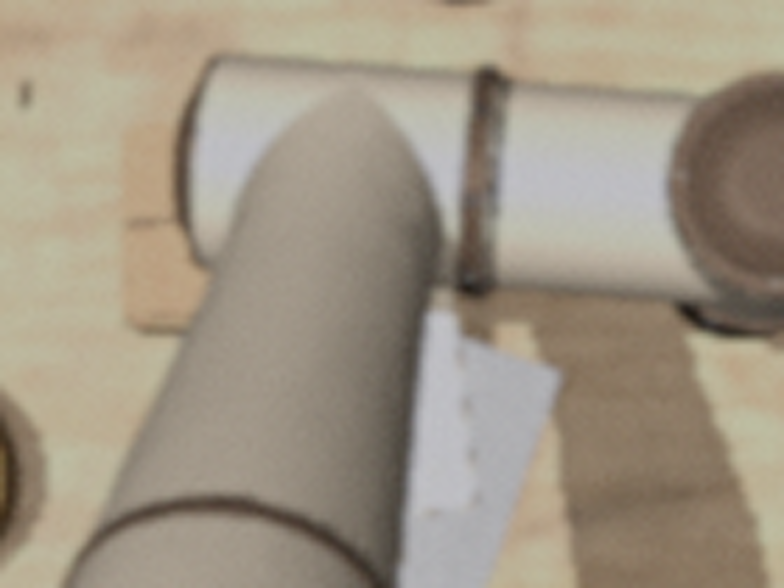

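The arm now hides the brace from above; only the carton's left end shows, at (150,250). I'll continue by feel, with slower pushes.

Converted, -28 mm / 800 = -0.035, -25 mm / 800 = -0.0313, -0.213 rad / 3.1416 = -0.0678.

```bash
python3 jog.py '[[-0.005,-0.0013,0,0,0,-0.0095],[-0.01,-0.0025,0,0,0,-0.0201],[-0.015,-0.0025,0,0,0,-0.0286],[-0.02,-0.0025,0,0,0,-0.0392],[-0.0238,-0.0038,0,0,0,-0.0477],[-0.0275,-0.0038,0,0,0,-0.0551],[-0.0313,-0.0038,0,0,0,-0.0605],[-0.035,-0.0038,0,0,0,-0.0678]]'; python3 jog.py '[[-0.0025,0,0,0,0,-0.0064],[-0.005,0,0,0,0,-0.0095],[-0.005,0,0,0,0,-0.0095]]';  python3 jog.py '[[-0.0025,0,0,0,0,-0.0064],[-0.005,0,0,0,0,-0.0095],[-0.005,0,0,0,0,-0.0095]]'
```

```text
clock: 4.8
position: [555.4, -216.2, 52.0]
ee_rot: [-0.006, 1.0, 0.0, -0.003]
contact_force: [-7.5, 0.9, 5.0]
gripper_width: 0.1
grasp_force: 3.9
clock: 5.1
position: [557.8, -216.7, 52.1]
ee_rot: [-0.021, 1.0, 0.0, -0.004]
contact_force: [-7.8, -0.9, 5.4]
gripper_width: 0.1
grasp_force: 3.9
clock: 5.4
position: [561.6, -217.2, 52.1]
ee_rot: [-0.036, 0.999, 0.0, -0.004]
contact_force: [-7.1, -3.4, 3.4]
gripper_width: 0.4
grasp_force: 3.8
```

Converted, -4 mm / 800 = -0.005, -2 mm / 800 = -0.0025, -0.03 rad / 3.1416 = -0.0095.

```bash
for i in 1; do python3 jog.py '[[-0.0025,0,0,0,0,-0.0048],[-0.005,0,0,0,0,-0.0095],[-0.005,0,0,0,0,-0.0095]]'; done; python3 jog.py '[[-0.0025,0,0,0,0,-0.0048],[-0.005,0,0,0,0,-0.0095],[-0.005,0,0,0,0,-0.0095]]'; python3 - <<'E'
from h import *
s=arm.read_state(); print(s["contact_force"],s["wrist_torque"]); cv2.imwrite("pics/w1.png",arm.get_image("wrist")); 
rel([push(t,0) for t in(-1.52,-1.48,-1.44,-1.4,-1.36,-1.32)])
E
```

```text
clock: 5.7
position: [566.6, -217.3, 52.1]
ee_rot: [-0.051, 0.999, -0.0, -0.003]
contact_force: [-5.4, -3.7, 1.6]
gripper_width: 0.0
grasp_force: 2.9
clock: 6.0
position: [572.8, -216.2, 52.0]
ee_rot: [-0.066, 0.998, -0.0, -0.001]
contact_force: [-1.7, -0.9, -0.7]
gripper_width: -0.1
grasp_force: 0.9
[-1.73753336 -0.9429913  -0.67790474] [-0.37611376  0.43301781  0.00063321]
[10.4  0.2  0.1] [-0.    -0.     0.081]
[ 5.2 -1.1  0.1] [-0.    -0.     0.041]
[-0.1 -2.2  0.1] [-0.    -0.     0.001]
[-5.5 -3.1  0.1] [-0.    -0.    -0.039]
[-10.9  -3.8   0.1] [-0.    -0.    -0.079]
[-16.2  -4.2   0.1] [-0.    -0.    -0.119]
```

View pics/w1.png

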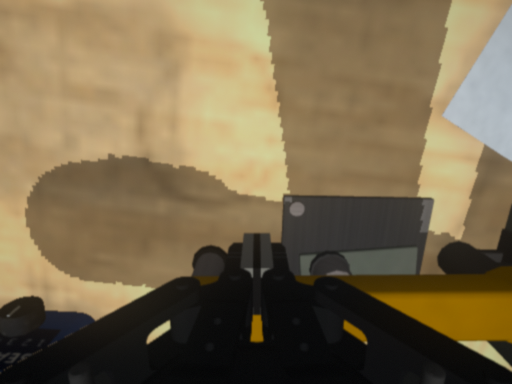

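The wrist view shows the brace running along the bottom right at (430,305), with the fingers at (257,260) touching its face and the catch plate at (355,230). The force has fallen off, so the crest is passed or very near. I'll wait a moment, then feel ahead gently.

Converted, -4 mm / 800 = -0.005, -2 mm / 800 = -0.0025, -0.03 rad / 3.1416 = -0.0095.

```bash
python3 jog.py '[[0,0,0,0,0,0],[0,0,0,0,0,0],[0,0,0,0,0,0]]'; python3 jog.py '[[-0.0025,0,0,0,0,-0.0048],[-0.005,0,0,0,0,-0.0095],[-0.005,0,0,0,0,-0.0095]]'; python3 jog.py '[[-0.0025,0,0,0,0,-0.0048],[-0.005,0,0,0,0,-0.0095],[-0.005,0,0,0,0,-0.0095]]'
```

```text
clock: 6.35
position: [573.5, -215.4, 52.3]
ee_rot: [-0.066, 0.998, -0.0, 0.0]
contact_force: [-2.6, -1.3, -0.7]
gripper_width: 0.2
grasp_force: 0.8
clock: 6.65
position: [578.7, -214.8, 52.7]
ee_rot: [-0.081, 0.997, -0.0, 0.001]
contact_force: [0.7, -0.2, 0.3]
gripper_width: -0.1
grasp_force: 0.0
clock: 6.95
position: [581.8, -214.2, 52.4]
ee_rot: [-0.096, 0.995, -0.0, 0.0]
contact_force: [0.7, 0.5, 0.2]
gripper_width: -0.1
grasp_force: 0.0
```

Converted, -4 mm / 800 = -0.005, -2 mm / 800 = -0.0025, -0.03 rad / 3.1416 = -0.0095.

```bash
python3 jog.py '[[-0.0025,0,0,0,0,-0.0048],[-0.005,0,0,0,0,-0.0095],[-0.005,0,0,0,0,-0.0095]]'; python3 jog.py '[[-0.0025,0,0,0,0,-0.0048],[-0.005,0,0,0,0,-0.0095],[-0.005,0,0,0,0,-0.0095]]'; python3 jog.py '[[-0.0025,0,0,0,0,0],[-0.005,0,0,0,0,0],[-0.005,0,0,0,0,0]]'
```

```text
clock: 7.25
position: [582.6, -214.3, 52.3]
ee_rot: [-0.111, 0.994, 0.0, -0.003]
contact_force: [-5.2, -2.8, 5.3]
gripper_width: -0.3
grasp_force: 3.3
clock: 7.55
position: [583.2, -214.5, 52.2]
ee_rot: [-0.125, 0.992, 0.001, -0.007]
contact_force: [-12.3, -6.4, 8.9]
gripper_width: -0.4
grasp_force: 6.8
clock: 7.85
position: [583.8, -214.4, 52.2]
ee_rot: [-0.125, 0.992, 0.001, -0.01]
contact_force: [-19.3, -9.1, 13.1]
gripper_width: -0.4
grasp_force: 10.4
```

Converted, -150 mm / 800 = -0.1875, -110 mm / 800 = -0.1375.

```bash
python3 jog.py '[[0.015,0,0,0,0,0],[0.03,0,0,0,0,0],[0.045,0,0,0,0,0],[0.05,0,-0.0375,0,0,0],[0.05,0,-0.0875,0,0,0],[0.05,0,-0.1375,0,0,0],[0.05,0,-0.1875,0,0,0],[0.05,0,-0.1875,0,0,0]]'; python3 - <<'E'
from h import *
c,s=np.cos(yawS),np.sin(yawS)
W=lambda x,y:(oS+np.array([[c,-s],[s,c]])@[x,y])
p=W(50,128); print(p, arm.read_state()["joints"].round(2))
rel([(*p,200,yawS-np.pi/2),(*p,85,yawS-np.pi/2)])
cv2.imwrite("pics/s3.png",cv2.resize(arm.get_image("scene")[165:270,190:330],None,fx=5,fy=5,interpolation=cv2.INTER_CUBIC))
E
```

```text
clock: 8.65
position: [557.7, -222.4, 209.4]
ee_rot: [-0.127, 0.992, -0.003, 0.007]
contact_force: [-0.1, 0.2, -0.5]
gripper_width: 0.1
grasp_force: 0.0
[551.88333068 120.39621513] [-0.11  0.37 -0.12  0.   -1.07 -1.21]
[-80.3 333.3   8.1] [-0.015  0.005 -1.435]
[-78.8 334.2 123.1] [-0.015  0.005 -1.435]
```

View pics/s3.png

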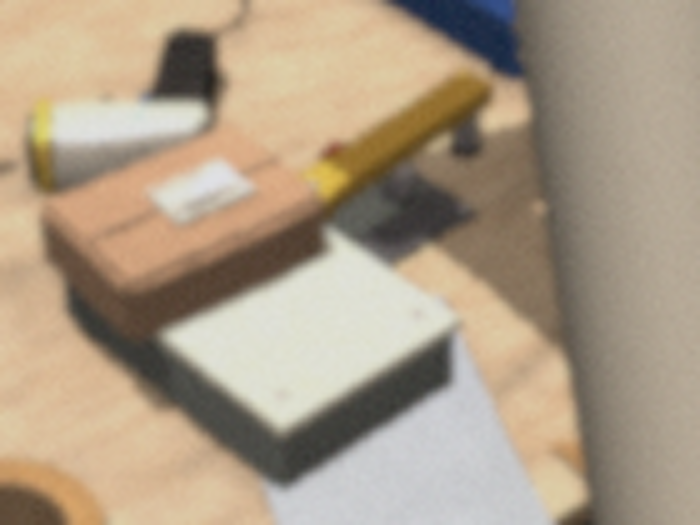

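The scene view shows the brace swung out from (320,185) to (475,90), resting against the red post at (335,150). The carton hasn't moved. Next I'll cross to the carton's +y end with the fingers 50 mm apart.

Converted, 333 mm / 800 = 0.4163, 120 mm / 800 = 0.15, -1.435 rad / 3.1416 = -0.4568.

```bash
python3 jog.py '[[-0.05,0.15,0,0,0,-0.2228],[-0.05,0.15,0,0,0,-0.2228],[-0.05,0.15,0,0,0,-0.2228],[-0.1,0.4163,0.01,0,0,-0.4568],[-0.1,0.4163,0.01,0,0,-0.4568],[-0.1,0.4163,0.01,0,0,-0.4568],[-0.1,0.4163,0.01,0,0,-0.4568],[-0.1,0.4163,0.01,0,0,-0.4568],[-0.1,0.4163,0.01,0,0,-0.4568],[-0.1,0.4163,0.01,0,0,-0.4568]]' 50; python3 jog.py '[[0,0,0,0,0,0],[0,0,0,0,0,0]]'; python3 - <<'E'
from h import *
c,s=np.cos(yawS),np.sin(yawS)
W=lambda x,y:(oS+np.array([[c,-s],[s,c]])@[x,y])
p=W(50,128); st=arm.read_state(); print(toS(st["position"]))
rel([(*p,85,yawS-np.pi/2)]); 
cv2.imwrite("pics/w2.png",arm.get_image("wrist"))
E
```

```text
clock: 9.7
position: [547.8, 121.9, 192.6]
ee_rot: [0.749, -0.662, -0.001, 0.001]
contact_force: [-0.4, -0.7, -0.6]
gripper_width: 49.7
grasp_force: 0.0
clock: 9.9
position: [548.2, 120.7, 193.3]
ee_rot: [0.746, -0.666, -0.0, 0.001]
contact_force: [0.5, -0.1, -0.1]
gripper_width: 49.9
grasp_force: 0.0
[ 46.42234487 128.70120196]
[  0.7  -3.7 108.3] [ 0.001 -0.    -0.004]
```

View pics/w2.png

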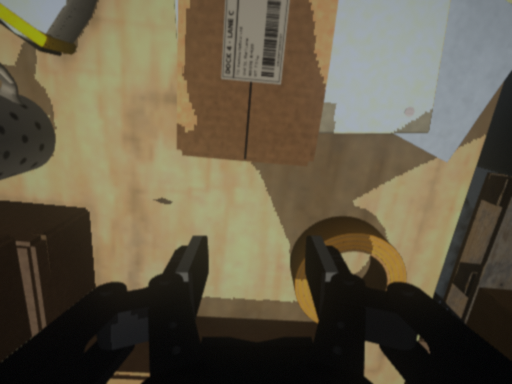

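The wrist view shows the carton ahead, its near edge running from (180,152) to (308,165), centred between the fingertips at (200,240) and (312,240). The tape roll at (350,268) is lower and off to the side. I'll descend, then slide.

Converted, 108 mm / 800 = 0.135, 104 mm / 800 = 0.13.

```bash
python3 jog.py '[[0,-0.005,0.0375,0,0,0],[0,-0.005,0.0813,0,0,0],[0,-0.005,0.1125,0,0,0],[0,-0.005,0.13,0,0,0],[0,-0.005,0.135,0,0,0],[0,-0.005,0.135,0,0,0]]'; python3 jog.py '[[0.0063,0,0,0,0,0],[0.0125,0,0,0,0,0],[0.0188,0,0,0,0,0],[0.0225,0,0,0,0,0],[0.0263,0,0,0,0,0],[0.03,0,0,0,0,0],[0.0338,0,0,0,0,0],[0.0375,0,0,0,0,0]]'; python3 - <<'E'
from h import *
print(toS(arm.read_state()["position"]))
E
```

```text
clock: 10.55
position: [552.6, 120.9, 85.8]
ee_rot: [0.747, -0.665, -0.0, 0.001]
contact_force: [0.4, -0.5, 0.3]
gripper_width: 50.0
grasp_force: 0.0
clock: 11.35
position: [556.2, 91.3, 86.4]
ee_rot: [0.747, -0.665, 0.0, -0.0]
contact_force: [-0.6, 1.6, 1.7]
gripper_width: 50.0
grasp_force: 0.8
[50.89904326 98.63312342]
```

Converted, 46 mm / 800 = 0.0575, 44 mm / 800 = 0.055.

```bash
python3 jog.py '[[0.0063,0,0,0,0,0],[0.0125,0,0,0,0,0],[0.0188,0,0,0,0,0],[0.025,0,0,0,0,0],[0.0313,0,0,0,0,0],[0.0375,0,0,0,0,0],[0.0438,0,0,0,0,0],[0.05,0,0,0,0,0],[0.055,0,0,0,0,0],[0.0575,0,0,0,0,0]]'; python3 jog.py '[[0.005,0,0,0,0,0],[0.01,0,0,0,0,0],[0.015,0,0,0,0,0],[0.02,0,0,0,0,0],[0.025,0,0,0,0,0],[0.03,0,0,0,0,0],[0.035,0,0,0,0,0],[0.04,0,0,0,0,0],[0.045,0,0,0,0,0],[0.0475,0,0,0,0,0]]'; python3 - <<'E'
from h import *
print(toS(arm.read_state()["position"]))
im=arm.get_image("scene"); cv2.imwrite("pics/s4.png",im)
cv2.imwrite("pics/s4c.png",cv2.resize(im[165:270,190:330],None,fx=5,fy=5,interpolation=cv2.INTER_CUBIC))
E
```

```text
clock: 12.35
position: [561.5, 45.2, 86.3]
ee_rot: [0.747, -0.665, -0.0, 0.0]
contact_force: [0.4, 2.1, 0.3]
gripper_width: 49.8
grasp_force: 0.7
clock: 13.35
position: [566.0, 7.6, 86.3]
ee_rot: [0.747, -0.665, 0.0, -0.0]
contact_force: [-0.1, 1.5, 1.3]
gripper_width: 49.6
grasp_force: 0.8
[50.69366947 14.32162395]
```

View pics/s4c.png

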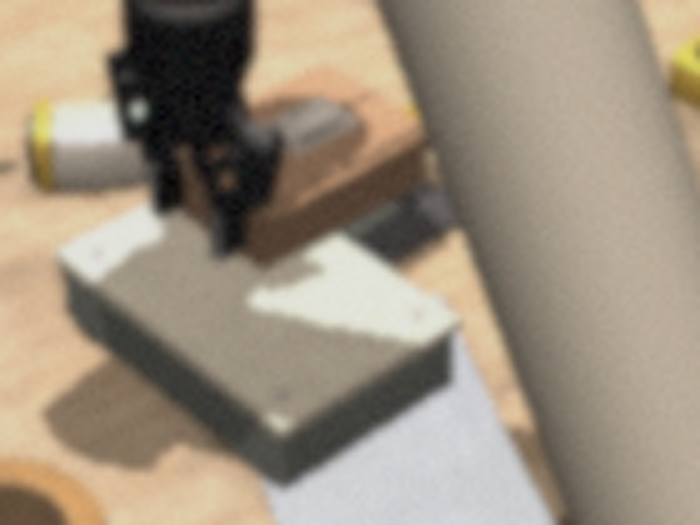

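The scene view shows the carton flat against the fingers, with its lower near corner at about (260,262), and it is sliding straight out. I'll check the face position before the last stretch.

Converted, 15 mm / 800 = 0.0188, 12 mm / 800 = 0.015.

```bash
python3 jog.py '[[0.005,0,0,0,0,0],[0.01,0,0,0,0,0],[0.015,0,0,0,0,0],[0.0188,0,0,0,0,0],[0.0188,0,0,0,0,0]]'; python3 jog.py '[[-0.0188,0,0,0,0,0],[-0.0438,0,0,0,0,0],[-0.075,0,-0.025,0,0,0],[-0.075,0,-0.075,0,0,0],[-0.075,0,-0.1375,0,0,0],[-0.075,0,-0.1875,0,0,0],[-0.075,0,-0.2375,0,0,0],[-0.075,0,-0.2375,0,0,0]]'; python3 - <<'E'
from h import *
print("mid face",toS(plane("scene",(np.array([[260,262]])+.5)/5-.5+[190,165],60)))
print(toS(arm.read_state()["position"]),arm.read_state()["joints"])
for n in("scene","top"): cv2.imwrite(f"pics/{n}5.png",arm.get_image(n))
a=cv2.imread("pics/scene5.png")[155:260,190:330]; b=cv2.imread("pics/top5.png")[160:265,150:290]
cv2.imwrite("pics/b5.png",cv2.resize(np.vstack([a,b]),(800*3//4,900*3//4-75),interpolation=cv2.INTER_CUBIC))
E
```

```text
clock: 13.9
position: [567.5, -7.5, 86.2]
ee_rot: [0.747, -0.665, -0.0, 0.0]
contact_force: [1.2, 0.5, -0.4]
gripper_width: 50.2
grasp_force: 0.0
clock: 14.7
position: [563.3, 53.8, 283.3]
ee_rot: [0.747, -0.664, 0.004, -0.005]
contact_force: [1.1, -0.3, 0.7]
gripper_width: 49.9
grasp_force: 0.0
mid face [[13.91691211 -4.08868514]]
[53.54623009 60.55331139] [ 0.38283533  0.25452225 -0.09316327  0.0026675  -1.20980155 -0.26618622]
```

View pics/b5.png

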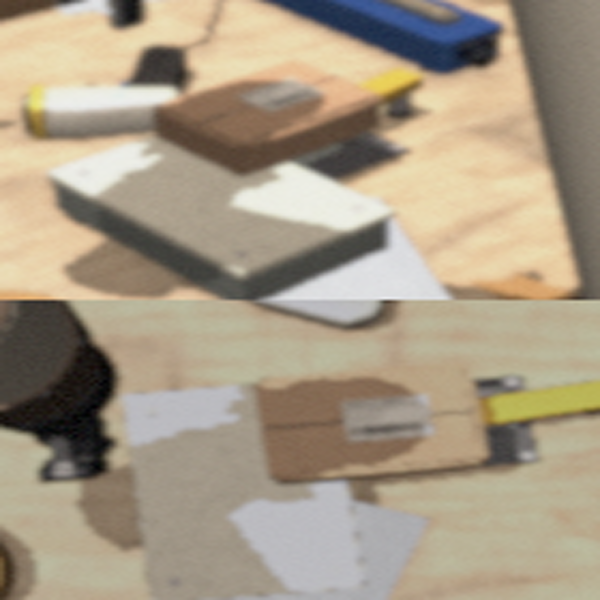

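The lower (top-view) half shows the carton lying out on the brace, with top corners about (260,385), (475,375), (488,465) and (275,482). The arm is clear. I'll turn these into a position in the stand's axes.

```bash
python3 - <<'E'
from h import *
q=np.array([(260,385),(475,375),(488,465),(275,482)],float); q[:,1]-=300
p=toS(plane("top",(q+.5)/[600/140,600/210]-.5+[150,160],106)); print(p.round(0),p.mean(0).round(1), arm.read_state()["contact_force"])
E
```

```text
[[  98.  -16.]
 [  90. -154.]
 [   2. -151.]
 [   3.  -15.]] [ 48.4 -84.2] [-0.70704298 -1.21335666 -0.91503792]
```

```bash
python3 -c "
from bench import arm
print(arm.job_done())"
```

```text
the job is handed in; nothing more can be done
None
```

I latched the brace against its stop post and slid the carton flat onto it, with its centre about 84 mm along the stand's -y (best is 87). The arm was clear when I handed the job in at about 15 s; it returned no verdict.

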